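# Load the leak-test well and slide its hatch shut on the seal

## Task

Set the aluminium valve body down fully home in the nest inside the open test well, let go of it, then slide the hatch along its rails until it closes snugly against the soft rubber seal of the frame and stays pressed on it when you let go. How far the seal stands out is set by hand and differs every time, so close the hatch gently by feel and do not crush the seal; leave the steel clamp plate and the white jar where they are.

Things in the scene. Friction and masses are not known exactly. Their poses are not given: they have to be found in the camera images.
- chamber: Leak-test well: green box fixed to the bench, 186 mm (its x) by 290 mm (its y), 70 mm high, with steel guide rails on top along both long sides (to 87 mm high). Origin: centre of its underside, on the bench; z up. The hatch closes towards its -y. The open-topped well spans x -68 to 68 mm and y -88 to -4 mm; floor 12 mm above the bench.
- nest (a point): Centre of the nest on the well's floor (12 mm above the bench); axes as the chamber's. Four brass corner angles, 12 mm high, take the valve body's 40 mm along x and 60 mm along y with 2.5 mm play each side (half a turn makes no difference). The middle 40 mm of the long sides is open for fingers. A valve body standing on the angles blocks the hatch.
- valve: Valve body to load: bright aluminium block 40 mm (its x) by 60 mm (its y), 38 mm high, with a brass boss of 24 mm diameter, 12 mm high, in the middle of its top (50 mm in all); 0.2 to 0.4 kg. Origin: centre of its underside; z up. Stands loose on the bench to the left or right of the chamber.
- hatch: Sliding hatch: aluminium plate 150 mm (chamber x) by 130 mm (chamber y), 8 mm thick, that only slides along the chamber's y. Origin: centre of its underside, 70 mm above the bench; axes as the chamber's. Starts open, centre 60 to 75 mm to the chamber's +y. Slides with about 4 N of friction; no latch: this friction alone holds it on the seal (a seal pressed harder pushes it back until they balance).
- fin (a point): Middle of the top of the hatch's red upright fin, 113 mm above the bench, above the hatch's centre; axes as the chamber's. The fin is 60 mm along x, 12 mm thick along y and stands 35 mm above the plate: push it, or pinch it from above. The hatch's closing edge is 65 mm from here towards -y.
- jamb: Yellow frame bar fixed on the chamber at the closing end, 156 mm along x, 13 mm along y, 16 mm high. Origin: centre of its underside, 70 mm above the bench, 136.5 mm to the chamber's -y; axes as the chamber's. It carries the seal, a black rubber bar on two adjusting screws that stands out of its +y face (see jamb_face).
- jamb_face (a point): Middle of the frame bar's +y face, towards the hatch, 78 mm above the bench. The seal stands out from here by 3 to 33 mm towards the hatch; how far is not measured, only seen or felt. The seal yields 1 mm for each 8 N; more than 14 N crushes it; 4 to 8 N on it (8 to 12 N on the fin, friction included) is a good closing push.
- clamp: Bystander: dark steel clamp plate 50 x 75 x 22 mm with an upright stud (62 mm high in all), loose on the bench on the other side of the chamber from the valve body. Origin: centre of its underside.
- jar: Bystander: white jar with black lid, 56 mm diameter, 70 mm high. Origin: centre of its underside.
Mind the look-alikes: they are no part of the job. What is shaped like the valve but red is not meant.

How it is judged (in metres and radians):
On the way, in this order (a step that is already met when the one before it is completed fails the run):
1. the valve body stands fully home in the nest, let go, with the hatch still off the seal (horizontal distance between valve and nest below 0.006 m and z of valve in the frame of nest below 0.004 m and angle between valve's own z axis and vertical below 0.06 rad and contact force between the fingers and valve below 0.3 N and contact force between hatch and jamb below 0.1 N), for 0.2 s.
2. the hatch is pressed on the seal (contact force between hatch and jamb above 2 N), for 0.2 s.
At the end, for the whole second after the job is handed in: The valve body stands upright between the nest's corner angles (within 6 mm of the nest's centre, within 4 mm of the well's floor, long side along the nest's within 0.15 rad), and the hatch, let go and at rest, still presses on the seal with more than 2 N (horizontal distance between valve and nest below 0.006 m and z of valve in the frame of nest below 0.004 m and angle between valve's own z axis and vertical below 0.06 rad and angle between the y axis of valve and the y axis of nest, either way round below 0.15 rad and contact force between hatch and jamb above 2 N and linear speed of hatch below 0.005 m/s and linear speed of valve below 0.01 m/s); the robot touches nothing.
It fails at once if the seal is crushed (more than 14 N between hatch and seal) (contact force between hatch and jamb above 14 N).
It fails at once if the clamp plate or the jar is shifted by more than 30 mm (distance of any of clamp, jar from where it was at the start of the episode above 0.03 m).
It also fails if it takes over 67 s, if anything falls off the work surface, if the arm or the gripper's body presses on something with over 40 N, if the wrist force passes 120 N, or if a joint passes its speed limit or range.

## Robot

A 6-joint arm with a two-finger parallel gripper is mounted at the origin on the work surface. World frame = base frame: x ahead of the robot, y to its left, z up, the work surface at z = 0. Lengths are in m, angles in degrees, forces in N, time in s.
With the tool pointing down it reaches from about 0.325 to 0.85 m from the base axis. Payload 15.5 kg.
Tool frame: the origin (TCP) lies at the very end of the fingers, on their centre line; the grasp point (between the pads) lies arm.grip_depth behind it (arm.grip_depth is the distance from the TCP to the grasp point, in m); z points along the fingers, y is the direction in which the jaws open and shut (so a half turn about z gives the same grasp; the last joint's range is limited). The gripper opens to 91 mm and grips with 3 to 60 N. Pads are 32 mm wide; open, the fingers measure 118 mm over their backs; the gripper's body (76 mm by 178 mm) begins 60 mm behind the grasp point.
Start: joints at [63.742, 28.281, 77.091, -0, 74.628, -5.472], TCP at [0.222, 0.584, 0.214] pointing down, gripper open.
Joint ranges: [-166.48, 166.48], [-47.26, 123.95], [12.59, 153.08], [-70.14, 250.14], [6.76, 159.57], [-176.63, 176.63]. Speed limits (degrees/s): [108.29, 108.29, 147.25, 172.46, 172.46, 172.46].

## Interface

Orientations are given as a 3x3 rotation matrix whose columns are the frame's x, y, z axes.
In Python, from rig import arm gives the robot as it stands. Calls block until the motion is done:
- arm.move_to(position, orientation): joint-space move of the TCP to a pose.
- arm.move_l(position, orientation=None, feed=0.15): straight line of the TCP; orientation=None keeps the orientation; feed is the mean speed in m/s.
- arm.move_joints(angles): joint-space move.
- arm.grip(opening): finger opening in m; the grip force is fixed at half the most; returns when the fingers have stopped.
- arm.sleep(seconds).
- arm.solve_ik(position, orientation): joint angles nearest the present ones, or None.
- arm.snapshot(name): name is "scene" or "side" or "wrist"; returns the picture (420x560x3 uint8, red, green, blue); there is no depth.
- arm.get_calibration(name): a dict with "intrinsics" (3x3 intrinsics, pixels), "k1" (the pictures are not rectified: a ray, as slopes to the right and down, at radius r is drawn at 1 + k1 r^2 times it, then the intrinsics apply), "cam_to_world" (4x4, takes a point from camera to world coordinates). Camera axes: x right, y down, z forward; pixel columns grow to the right and rows downward; lengths in m; the calibration is good to about 2 mm. A picture is of the moment at which its call begins: read the wrist's pose just before it. get_calibration takes no time and is no camera call; for the wrist camera it gives the pose at the moment of the call.
A pose or a line that the arm cannot do raises arm.Unreachable and nothing moves.
- arm.sign_off(): hands the job in, once; it reports no verdict.
Readings, each from a call of its own:
- arm.current_t(): time.
- arm.current_joint_positions(): joint angles.
- arm.current_dq(): joint speeds.
- arm.current_tau(): joint torques, N m.
- arm.current_ee_pos(): TCP position.
- arm.current_tool_rot(): TCP orientation.
- arm.current_force(): force on the tool from outside, world axes, zero at the start.
- arm.current_torque(): the same for the moment, N m.
- arm.current_width(): finger opening in m.
Only numpy, scipy, OpenCV 4.12 (cv2) and the standard library are available. Lean on these libraries where they do the work, as an engineer would, in place of code of your own. Each camera call takes 0.05 s, during which the arm holds its last target.

## Working session

There is one attempt and no reset: what is moved stays moved. The work goes in short steps, each a Python script; the robot and the scene stay as the last script left them, time stands still between calls to the robot, and variables do not carry over. Pictures are saved under pics/ and viewed, and the job is handed in when it is done.

```bash
ls; mkdir -p pics
python3 - <<'E'
from rig import arm
import cv2,numpy as np
for n in("scene","side","wrist"):
    c=arm.get_calibration(n); print(n,np.round(c["intrinsics"],1).tolist(),c["k1"],np.round(c["cam_to_world"],3).tolist())
    cv2.imwrite(f"pics/{n}0.png",arm.snapshot(n)[:,:,::-1])
print(arm.grip_depth,arm.current_t(),arm.current_width(),np.round(arm.current_tool_rot(),3).tolist(),arm.current_force())
E
```

```text
pics
scene [[493.9, 0.0, 278.2], [0.0, 493.9, 216.9], [0.0, 0.0, 1.0]] -0.17748013723119402 [[0.344, 0.756, -0.557, 1.243], [0.939, -0.285, 0.192, -0.289], [-0.014, -0.589, -0.808, 1.175], [0.0, 0.0, 0.0, 1.0]]
side [[461.1, 0.0, 269.2], [0.0, 461.1, 204.8], [0.0, 0.0, 1.0]] -0.08429665903684308 [[0.734, -0.457, 0.502, -0.065], [-0.679, -0.478, 0.558, -0.695], [-0.015, -0.75, -0.661, 0.859], [0.0, 0.0, 0.0, 1.0]]
wrist [[315.8, 0.0, 275.8], [0.0, 315.8, 210.6], [0.0, 0.0, 1.0]] -0.021471525028535162 [[0.355, 0.901, 0.25, 0.152], [0.935, -0.341, -0.097, 0.612], [-0.002, 0.268, -0.963, 0.384], [0.0, 0.0, 0.0, 1.0]]
0.0188 0.15 0.0912089233256048 [[-0.935, 0.355, -0.0], [0.355, 0.935, -0.001], [0.0, -0.001, -1.0]] [0.55824363 0.74933217 0.54042336]
```

View pics/scene0.png

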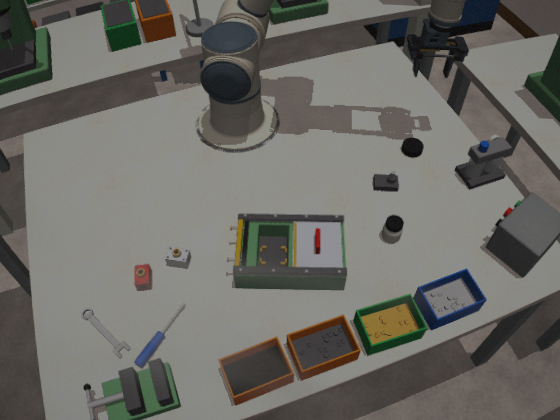

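View pics/side0.png

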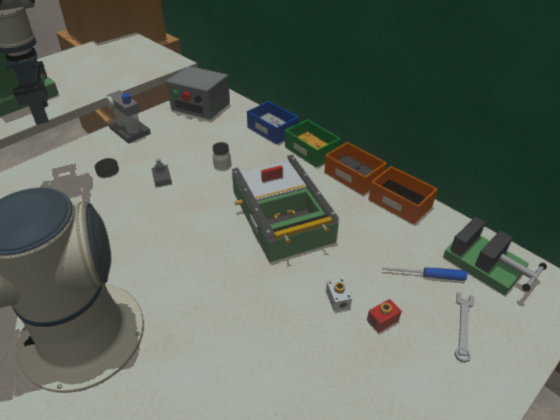

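View pics/wrist0.png

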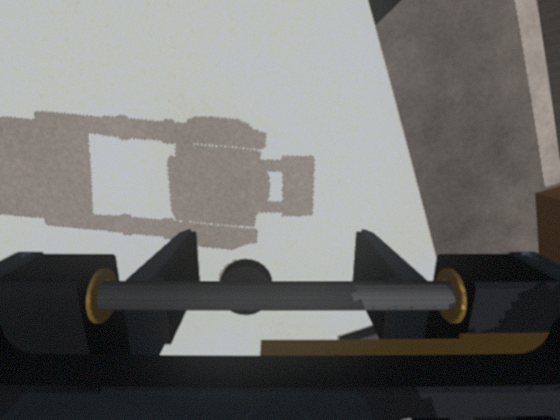

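Candidates: the bright aluminium block at scene (178,257) / side (340,293), and a red look-alike at scene (143,277) / side (384,315). The aluminium one is the valve body. I'll confirm it with an enlarged crop.

```bash
cat > h.py <<'E'
import numpy as np,cv2
from rig import arm
def ray(cal,uv):
    K=cal["intrinsics"];k=cal["k1"];T=np.array(cal["cam_to_world"])
    K=np.array(K)
    p=cv2.undistortPoints(np.array(uv,float).reshape(-1,1,2),K,np.array([k,0,0,0,0.])).reshape(-1,2)
    d=np.c_[p,np.ones(len(p))]@T[:3,:3].T
    return T[:3,3],d
def plane(cal,uv,z):
    o,d=ray(cal,uv); return o+d*((z-o[2])/d[:,2])[:,None]
def proj(cal,P):
    T=np.linalg.inv(cal["cam_to_world"]);rv=cv2.Rodrigues(T[:3,:3])[0]
    return cv2.projectPoints(np.array(P,float).reshape(-1,1,3),rv,T[:3,3],np.array(cal["intrinsics"]),np.array([cal["k1"],0,0,0,0.]))[0].reshape(-1,2)
E
python3 - <<'E'
import cv2,numpy as np
a=cv2.imread('pics/scene0.png');b=cv2.imread('pics/side0.png')
r=lambda im,x,y,w,h,s:cv2.resize(im[y:y+h,x:x+w],None,fx=s,fy=s,interpolation=cv2.INTER_CUBIC)
cv2.imwrite('pics/c1.png',r(a,220,200,135,100,5.9))
cv2.imwrite('pics/c2.png',r(b,225,150,120,110,5.4))
cv2.imwrite('pics/c3.png',np.hstack([r(a,125,240,75,60,5),r(b,320,270,85,60,5)]))
E
```

```text
(no output)
```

View pics/c1.png

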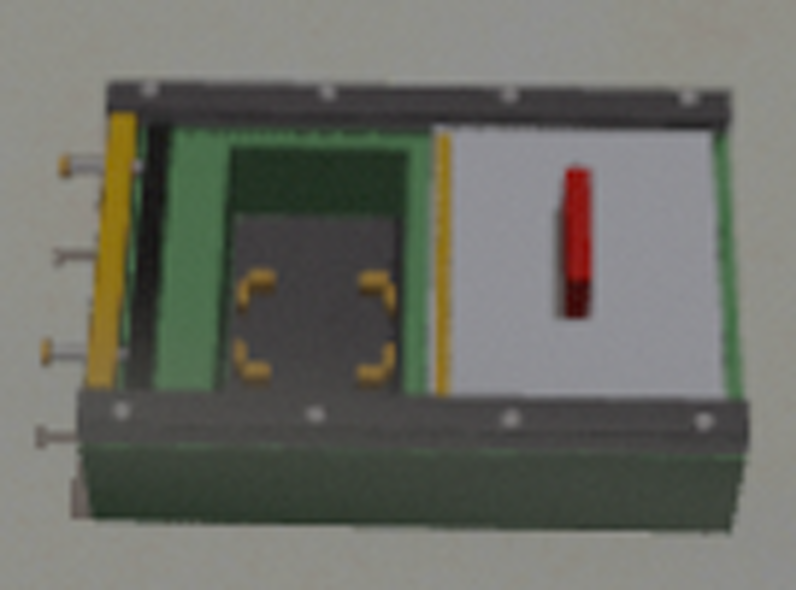

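View pics/c2.png

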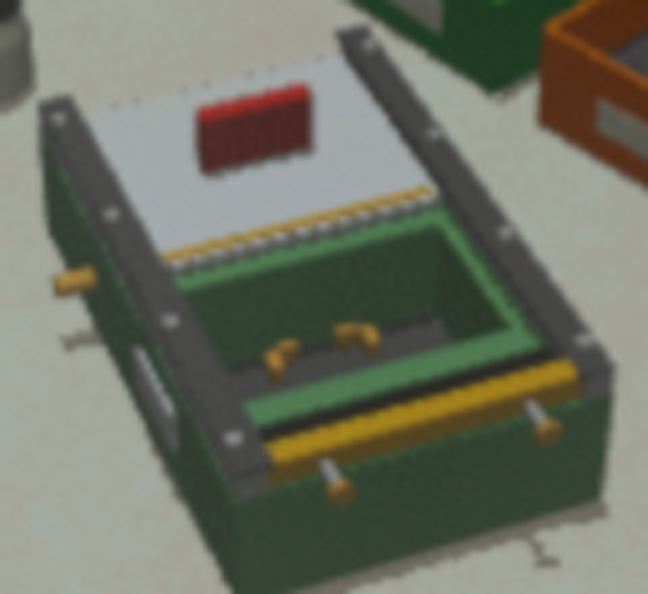

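View pics/c3.png

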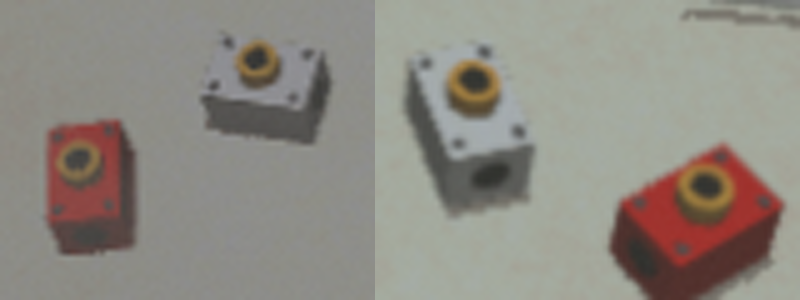

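Confirmed: the bright block with the brass boss is the valve, and the red one is not. The seal is the black bar, standing roughly 15 mm out from the yellow jamb. Next, coarse poses.

Run:
```python
from h import *
sc=arm.get_calibration("scene");sd=arm.get_calibration("side")
A=lambda l:np.array(l)/5.9+[220,200]
B=lambda l:np.array(l)/5.4+[225,150]
C=lambda l:np.array(l)/5+[125,240]
D=lambda l:(np.array(l)-[375,0])/5+[320,270]
print("nest corners",plane(sc,A([[240,285],[393,285],[240,360],[393,360]]),.022).round(3).tolist())
print("bolts",plane(sc,A([[150,90],[688,97],[122,410],[704,420]]),.088).round(3).tolist())
print("bolts side",plane(sd,B([[58,118],[234,438],[370,44],[582,342]]),.088).round(3).tolist())
print("fin",plane(sc,A([[568,168],[590,168],[566,280],[590,280]]),.113).round(3).tolist())
print("fin side",plane(sd,B([[198,108],[310,88]]),.113).round(3).tolist())
print("valve top sc",plane(sc,C([[220,33],[326,52],[303,105],[203,95]]),.038).round(3).tolist(),plane(sc,C([[258,56]]),.05).round(3))
print("valve top sd",plane(sd,D([[408,58],[490,40],[533,145],[452,160]]),.038).round(3).tolist(),plane(sd,D([[473,80]]),.05).round(3))
```

```text
nest corners [[0.531, -0.097, 0.022], [0.556, -0.03, 0.022], [0.569, -0.11, 0.022], [0.594, -0.044, 0.022]]
bolts [[0.455, -0.112, 0.088], [0.547, 0.12, 0.088], [0.614, -0.176, 0.088], [0.706, 0.056, 0.088]]
bolts side [[0.547, 0.12, 0.088], [0.455, -0.112, 0.088], [0.707, 0.056, 0.088], [0.612, -0.177, 0.088]]
fin [[0.58, 0.044, 0.113], [0.583, 0.053, 0.113], [0.634, 0.021, 0.113], [0.638, 0.03, 0.113]]
fin side [[0.582, 0.052, 0.113], [0.634, 0.025, 0.113]]
valve top sc [[0.447, -0.336, 0.038], [0.479, -0.283, 0.038], [0.508, -0.303, 0.038], [0.483, -0.354, 0.038]] [[ 0.477 -0.319  0.05 ]]
valve top sd [[0.474, -0.286, 0.038], [0.509, -0.304, 0.038], [0.477, -0.356, 0.038], [0.445, -0.337, 0.038]] [[ 0.477 -0.32   0.05 ]]
```

```bash
cat >> h.py <<'E'
def Rt(ang):  # tool down, tool y at ang (deg) in world
    a=np.radians(ang); y=np.array([np.cos(a),np.sin(a),0]); z=np.array([0,0,-1.]); return np.c_[np.cross(y,z),y,z]
E
python3 - <<'E'
from h import *
for ang in(-29.5,150.5):
    q=arm.solve_ik([.478,-.319,.22],Rt(ang)); q2=arm.solve_ik([.5635,-.0707,.02],Rt(ang+8)); print(ang,None if q is None else np.round(q,1), None if q2 is None else np.round(q2,1))
R=Rt(-29.5)
try: arm.move_to(np.array([.478,-.319,.22])-.02*R[:,0],R)
except arm.Unreachable as e: print(e)
c=arm.get_calibration("wrist");im=arm.snapshot("wrist")
cv2.imwrite("pics/w1.png",im[:,:,::-1])
import pickle;pickle.dump(c,open("w1.pkl","wb"));print(arm.current_t(),arm.current_ee_pos())
E
```

```text
-29.5 [-39.7  23.9  83.9  -0.   72.2 -10.2] [-13.2  38.4  95.7  -0.   46.    8.3]
150.5 [-39.7  23.9  83.9  -0.   72.2 169.8] [ -13.2   38.4   95.7   -0.    46.  -171.7]
3.525 [ 0.46845774 -0.3359499   0.21997153]
```

View pics/w1.png

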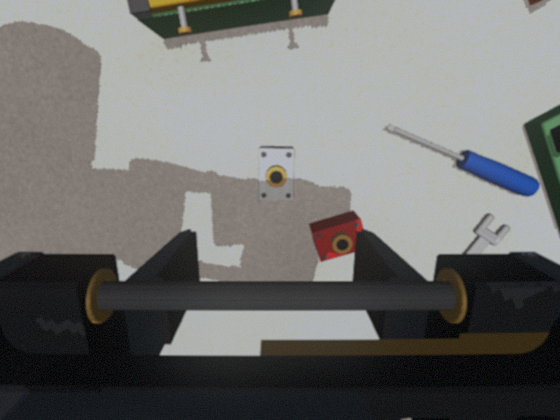

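The wrist view shows the valve's top face centred near (276,174) with the boss at (276,178). The red look-alike is at (337,238), clear of the fingers. I'll refine the pose from the edges.

Run:
```python
from h import *
import pickle
c=pickle.load(open("w1.pkl","rb"));im=cv2.imread("pics/w1.png")
cr=cv2.resize(im[135:215,235:325],None,fx=8,fy=8,interpolation=cv2.INTER_CUBIC);cv2.imwrite("pics/c4.png",cr)
# brass boss by colour, from all views
def boss(im,box):
    x0,y0,x1,y1=box;h=cv2.cvtColor(im,cv2.COLOR_BGR2HSV)[y0:y1,x0:x1]
    m=cv2.inRange(h,(12,110,60),(32,255,255));ys,xs=np.nonzero(m)
    (cx,cy),r=cv2.minEnclosingCircle(np.c_[xs,ys].astype(np.float32)); return cx+x0,cy+y0,r,len(xs)
b=boss(im,(255,145,298,205));print(b,plane(c,[b[:2]],.05))
for n,box in(("scene",(165,240,192,262)),("side",(328,275,352,300))):
    i=cv2.imread(f"pics/{n}0.png");b=boss(i,box);print(n,b,plane(arm.get_calibration(n),[b[:2]],.05))
```

```text
(275.8255805969238, 176.1511631011963, 9.91871166229248, 176) [[ 0.4789338  -0.31829495  0.05      ]]
scene (176.0, 252.0, 3.6056511402130127, 21) [[ 0.47887618 -0.32107042  0.05      ]]
side (339.3333330154419, 286.3333330154419, 4.714145660400391, 49) [[ 0.47630541 -0.31998898  0.05      ]]
```

View pics/c4.png

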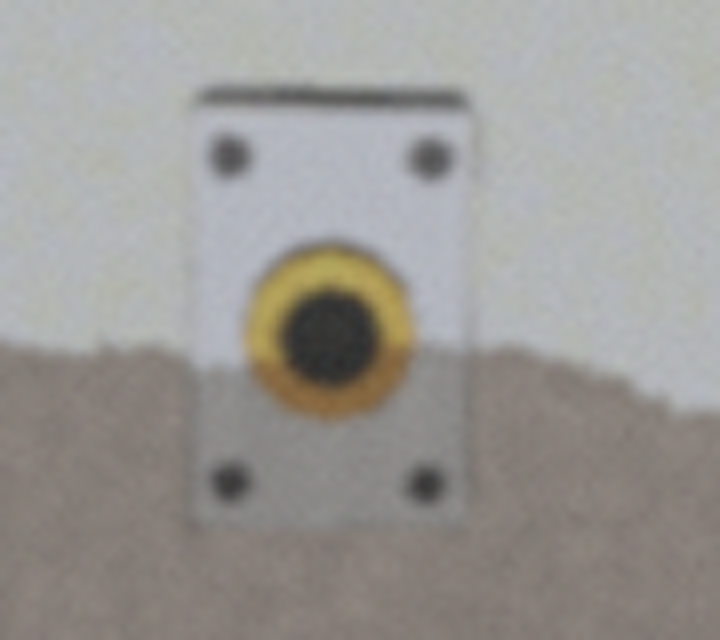

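Run:
```python
from h import *
import pickle
c=pickle.load(open("w1.pkl","rb"))
p=plane(c,np.array([[229,157],[430,159],[229,483],[426,483]])/8+[235-.4,135-.4],.038)
print(p.round(4),p.mean(0))
for a,b in((2,0),(3,1)): d=p[b]-p[a];print(np.degrees(np.arctan2(d[1],d[0])))
for a,b in((0,1),(2,3)): d=p[b]-p[a];print(np.degrees(np.arctan2(d[1],d[0])))
```

```text
[[ 0.4778 -0.2919  0.038 ]
 [ 0.5019 -0.3058  0.038 ]
 [ 0.4547 -0.3319  0.038 ]
 [ 0.4793 -0.3457  0.038 ]] [ 0.4784249  -0.31880449  0.038     ]
59.95621735886733
60.4504545217404
-30.000180801511863
-29.430350489537883
```

Run:
```python
from h import *
import pickle
R=Rt(-21.6)
p=np.array([.5635,-.0707,.30])+R[:,0]*0.02
print(arm.solve_ik(p,R))
arm.move_to(p,R)
c=arm.get_calibration("wrist");im=arm.snapshot("wrist")
cv2.imwrite("pics/w2.png",im[:,:,::-1]);pickle.dump(c,open("w2.pkl","wb"));print(arm.current_t(),arm.current_ee_pos())
```

```text
[-1.11830202e+01  1.99331088e+01  7.72412706e+01 -2.54444375e-14
  8.28256206e+01  1.04169798e+01]
4.7667 [ 0.57060919 -0.0532886   0.29956077]
```

View pics/w2.png

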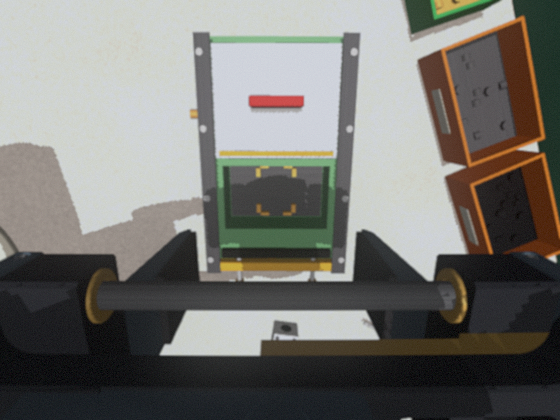

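The wrist view shows the nest's brass angles around (276,190), the fin at (276,101), the hatch's closing edge at row ~157, and the jamb at row ~266 with the black seal at row ~252.

Run:
```python
import cv2
im=cv2.imread("pics/w2.png")
cv2.imwrite("pics/c5.png",cv2.resize(im[145:280,195:360],None,fx=4.4,fy=4.4,interpolation=cv2.INTER_CUBIC))
cv2.imwrite("pics/c6.png",cv2.resize(im[28:163,185:370],None,fx=4.3,fy=4.3,interpolation=cv2.INTER_CUBIC))
```

```text
(no output)
```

View pics/c5.png

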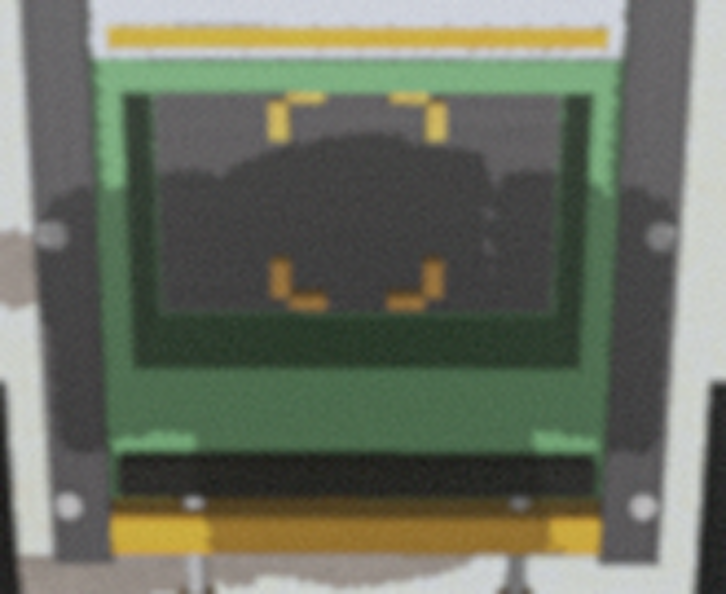

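View pics/c6.png

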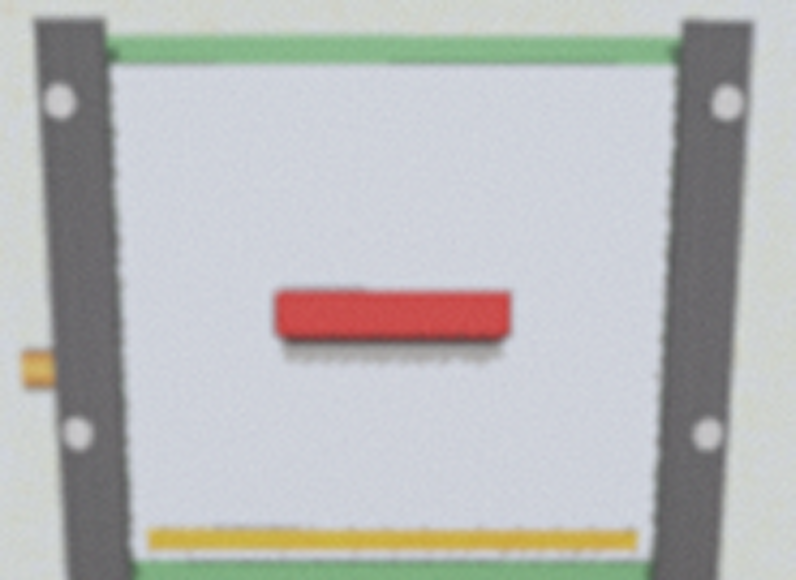

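Run:
```python
from h import *
import pickle
c=pickle.load(open("w2.pkl","rb"))
P=lambda l:(np.array(l)+.5)/4.4+[195-.5,145-.5]
Q=lambda l:(np.array(l)+.5)/4.3+[185-.5,28-.5]
bl=np.vstack([plane(c,P([[68,507],[643,507],[52,235],[661,236]]),.088),plane(c,Q([[60,101],[727,102],[78,434],[708,434]]),.088)])
L=bl[[0,2,6,4]];Rr=bl[[1,3,7,5]]
for s in(L,Rr):
    vx,vy,_,_=cv2.fitLine(s[:,:2].astype(np.float32),cv2.DIST_L2,0,.01,.01).ravel();print("ang",np.degrees(np.arctan2(vy,vx))%180)
d=bl[4:6].mean(0)-bl[0:2].mean(0);cen=(bl[[0,1,4,5]].mean(0))[:2];
a=np.arctan2(d[1],d[0])-np.pi/2;print("psi",np.degrees(a),"cen",cen,np.degrees(np.arctan2(*(Rr-L).mean(0)[1::-1])))
X=np.array([np.cos(a),np.sin(a)]);Y=np.array([-np.sin(a),np.cos(a)])
def ch(p): q=p[:,:2]-cen;return (np.c_[q@X,q@Y]*1000).round(1).tolist()
print("bolts",ch(bl))
print("nest outer .024",ch(plane(c,P([[268,118],[447,118],[270,280],[445,280],[305,103],[410,103],[305,311],[410,311]]),.024)))
print("nest inner .012", ch(plane(c,P([[305,295],[410,295]]),.012)))
print("well floor edge",ch(plane(c,P([[358,314],[158,250],[558,250]]),.012)),"well top",ch(plane(c,P([[358,92],[358,368],[122,100],[592,100]]),.07)))
print("hatch edge",ch(plane(c,P([[358,58]]),.078)),"hatch back",ch(plane(c,Q([[390,64]]),.078)))
print("fin top",ch(plane(c,Q([[275,291],[511,291],[278,338],[508,338]]),.113)))
print("seal edge",[ch(plane(c,P([[358,454]]),z)) for z in(.078,.082,.086)],"seal back",ch(plane(c,P([[358,497]]),.082)))
print("jamb",ch(plane(c,P([[358,515],[358,553]]),.086)))
```

```text
ang 68.11298
ang 68.17489
psi -21.84592359167911 cen [ 0.58113111 -0.02732923] -21.677350584747835
bolts [[-86.1, -125.8], [86.1, -125.1], [-86.2, -42.1], [86.2, -41.8], [-86.0, 125.3], [86.0, 125.6], [-86.0, 41.8], [86.3, 42.4]]
nest outer .024 [[-28.7, -18.4], [29.1, -18.2], [-28.8, -72.6], [29.5, -72.3], [-16.7, -13.5], [17.0, -13.4], [-17.2, -83.3], [18.0, -83.2]]
nest inner .012 [[-17.6, -81.1], [18.4, -81.0]]
well floor edge [[0.6, -87.9], [-67.6, -65.4], [68.5, -64.9]] well top [[0.3, -3.8], [0.6, -87.7], [-67.8, -6.3], [67.8, -5.8]]
hatch edge [[0.3, 6.8]] hatch back [[-0.9, 136.3]]
fin top [[-29.3, 77.0], [29.4, 77.2], [-28.7, 65.8], [29.0, 66.0]]
seal edge [[[0.7, -112.5]], [[0.7, -110.8]], [[0.7, -109.2]]] seal back [[0.8, -124.9]]
jamb [[0.8, -128.9], [0.8, -141.5]]
```

Run:
```python
from h import *
R=Rt(-29.8)
v=np.array([.4785,-.319,0])
arm.move_to(v+[0,0,.10],R)
arm.move_l(v+[0,0,.008],feed=.12)
arm.grip(.0)
print(arm.current_width(),arm.current_force(),arm.current_t())
arm.move_l(v+[0,0,.16],feed=.25)
print(arm.current_width(),arm.current_force(),arm.current_t())
R2=Rt(-21.76)
n=np.array([.5641,-.0700,0])
arm.move_to(n+[0,0,.16],R2)
arm.sleep(.3)
im=arm.snapshot("wrist");cv2.imwrite("pics/w3.png",im[:,:,::-1]);cv2.imwrite("pics/s3.png",arm.snapshot("scene")[180:320,200:380,::-1].repeat(4,0).repeat(4,1))
print(arm.current_width(),arm.current_force(),arm.current_ee_pos(),arm.current_t())
```

```text
0.0398623167896002 [ 1.24297456  0.40663663 -0.01561135] 7.8167
0.04007979456392319 [ 0.18010323  0.18158756 -2.52868584] 8.575
0.0397560771125798 [ 0.39111413 -0.51350696 -1.49399914] [ 0.56406457 -0.07049672  0.16001626] 10.0
```

View pics/w3.png

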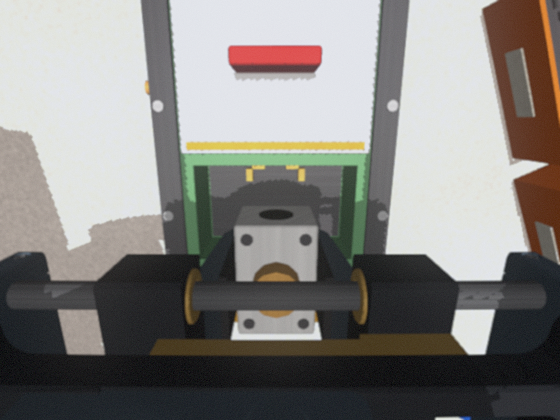

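View pics/s3.png

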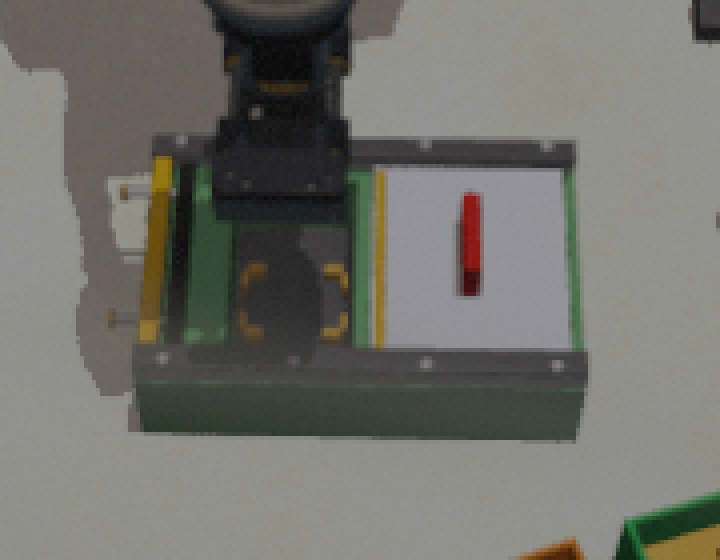

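The valve hangs straight in the jaws over the nest, with its screw holes at (246,240), (304,240), (249,323) and (303,323). I'll check its offset from the tool and then lower it.

Run:
```python
from h import *
c=arm.get_calibration("wrist")
p=plane(c,[[246,240],[304,240],[249,323],[303,323]],.19)
X,Y=np.array([.9287,-.3707]),np.array([.3707,.9287])
d=p[:,:2]-np.array(arm.current_ee_pos())[:2];print((np.c_[d@X,d@Y]*1000).round(1))
n=np.array([.5641,-.0700,0])
arm.move_l(n+[0,0,.045],feed=.12); f0=np.array(arm.current_force());print(f0,arm.current_ee_pos())
for z in(.034,.028,.024,.022,.021,.0203):
    arm.move_l(n+[0,0,z],feed=.04); f=np.array(arm.current_force())-f0; print(z,f.round(2),np.round(arm.current_ee_pos(),4))
    if f[2]>8: break
print(arm.current_t())
```

```text
[[-13.5  23. ]
 [ 14.1  22.9]
 [-13.2 -22.8]
 [ 14.7 -22.8]]
[-0.09072933 -0.29598068 -1.24416441] [ 0.56454838 -0.07008751  0.04563597]
0.034 [-0.12  0.53  0.17] [ 0.5639 -0.0699  0.0338]
0.028 [ 1.21 -0.12 -1.2 ] [ 0.5639 -0.07    0.0277]
0.024 [ 0.05  0.33 -0.94] [ 0.564  -0.07    0.0238]
0.022 [-0.74  0.12 -0.64] [ 0.564  -0.07    0.0219]
0.021 [0.32 0.32 0.15] [ 0.5641 -0.07    0.021 ]
0.0203 [ 0.39  0.97 -0.63] [ 0.5641 -0.07    0.0203]
12.8333
```

Run:
```python
from h import *
import pickle
n=np.array([.5641,-.0700,0])
arm.grip(.062);arm.sleep(.1)
print(arm.current_width(),arm.current_force(),arm.current_t())
arm.move_l(n+[0,0,.15],feed=.2)
R=Rt(-21.76)
arm.grip(0)
arm.move_to(n+R[:,0]*.02+[0,0,.26],R)
c=arm.get_calibration("wrist");im=arm.snapshot("wrist");cv2.imwrite("pics/w4.png",im[:,:,::-1]);pickle.dump(c,open("w4.pkl","wb"))
cv2.imwrite("pics/c7.png",cv2.resize(im[20:300,170:390,::-1],None,fx=2.1,fy=2.1,interpolation=cv2.INTER_CUBIC))
cv2.imwrite("pics/s4.png",cv2.resize(arm.snapshot("side")[150:260,225:345,::-1],None,fx=5,fy=5,interpolation=cv2.INTER_CUBIC));print(arm.current_t())
```

```text
0.06192596812884039 [ 0.01037753 -0.12139019 -0.01938527] 13.4667
15.8917
```

View pics/c7.png

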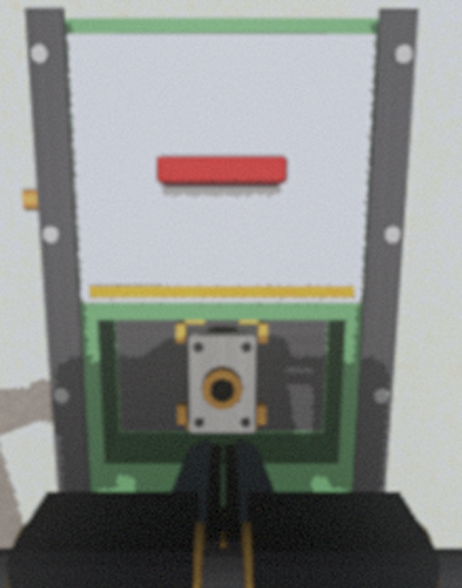

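View pics/s4.png

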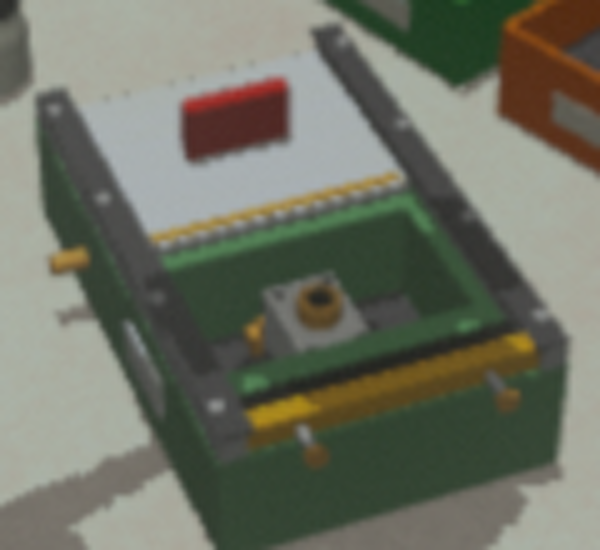

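```bash
cat >> h.py <<'E'
cen=np.array([.5811,-.0273]);X=np.array([.9287,-.3707]);Y=np.array([.3707,.9287])
def W(x,y,z): return np.r_[cen+X*x/1000+Y*y/1000,z]
def fy(n=8):
    s=[]
    for _ in range(n): s.append(np.array(arm.current_force())[:2]@Y);arm.sleep(.015)
    return np.mean(s)
def ty(): return (np.array(arm.current_ee_pos())[:2]-cen)@Y*1000
E
python3 - <<'E'
from h import *
import pickle
c=pickle.load(open("w4.pkl","rb"))
p=plane(c,np.array([[198,347],[246,347],[198,421],[245,421]])/2.1+[170,20],.05)[:,:2]-cen
q=np.c_[p@X,p@Y]*1000;print("valve",q.round(1).tolist(),q.mean(0))
R=Rt(-21.76)
arm.move_to(W(0,112,.16),R)
arm.move_l(W(0,112,.092),feed=.15)
arm.sleep(.2);f0=fy();print("base",f0,arm.current_t())
arm.move_l(W(0,85,.092),feed=.06);print(ty(),fy()-f0)
arm.move_l(W(0,-8,.092),feed=.06);print(ty(),fy()-f0,arm.current_t())
open("f0","w").write(str(f0))
cv2.imwrite("pics/s5.png",cv2.resize(arm.snapshot("side")[150:260,225:345,::-1],None,fx=5,fy=5,interpolation=cv2.INTER_CUBIC))
E
```

```text
valve [[-13.2, -23.3], [14.9, -23.3], [-13.6, -68.7], [14.7, -68.7]] [  0.69063643 -46.00376084]
base 0.14399929246359658 17.5417
84.60625537969192 -0.08733369968179161
-8.049113736965756 6.07884593254171e-05 20.1083
```

View pics/s5.png

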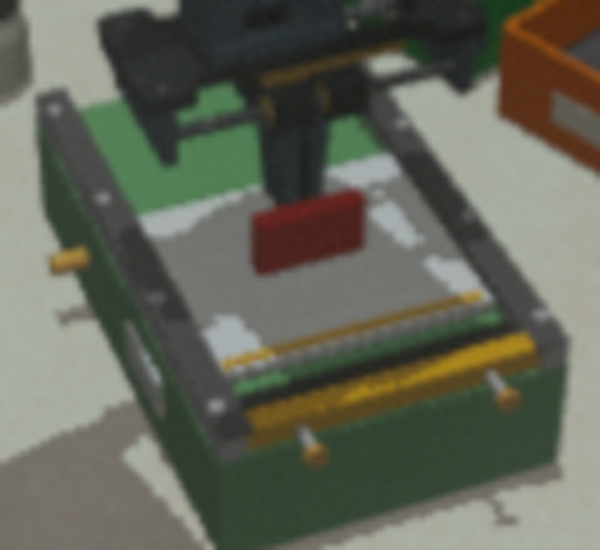

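The hatch is moving, and a gap to the black seal is still visible. Now I'll creep in by feel.

Run:
```python
from h import *
f0=float(open("f0").read())
y=-8.;step=1.;n=0
while y>-58 and arm.current_t()<50:
    y-=step; arm.move_l(W(0,y,.092),feed=.012)
    a=np.array(arm.current_force())[:2]@Y-f0; f=fy(4)-f0; n+=1
    if n%4==0 or max(a,f)>4.5 : print(round(y,2),round(ty(),2),round(a,2),round(f,2),arm.current_t())
    if f>3.0: step=.3
    if f>5.5: step=.2
    if f>=9.0 or a>11: break
```

```text
-10.6 -10.62 3.75 3.86 21.425
-11.8 -11.81 4.16 3.49 22.6917
-13.0 -13.02 2.5 3.1 23.9583
-14.2 -14.21 3.5 3.38 25.225
-15.4 -15.42 3.9 3.85 26.4917
-16.6 -16.63 3.5 3.29 27.7583
-17.8 -17.82 3.81 3.63 29.025
-19.0 -19.01 4.05 3.6 30.2917
-20.2 -20.21 3.56 3.69 31.5583
-21.4 -21.44 3.16 3.91 32.825
-22.6 -22.6 3.34 3.75 34.0917
-23.8 -23.84 3.34 3.66 35.3583
-25.0 -25.02 3.62 3.84 36.625
-26.2 -26.2 4.03 3.98 37.8917
-26.5 -26.4 5.06 5.15 38.2083
-26.8 -26.59 6.16 5.97 38.525
-27.0 -26.67 6.91 6.91 38.8417
-27.2 -26.77 7.45 7.89 39.1583
-27.4 -26.89 8.94 8.91 39.475
-27.6 -27.01 9.87 9.59 39.7917
```

The contact rise is clear: 9.6 N on the fin less about 3.7 N of friction gives about 6 N on the seal. I'll back off, check, and look.

Run:
```python
from h import *
arm.sleep(.4);print(fy())
arm.move_l(W(0,-15,.092),feed=.03);print(fy())
arm.move_l(W(0,0,.20),feed=.15);arm.move_l(W(0,60,.28),feed=.25)
im=arm.snapshot("wrist");cv2.imwrite("pics/w6.png",im[:,:,::-1])
cv2.imwrite("pics/s6.png",cv2.resize(arm.snapshot("side")[150:260,225:345,::-1],None,fx=5,fy=5,interpolation=cv2.INTER_CUBIC))
cv2.imwrite("pics/a6.png",cv2.resize(arm.snapshot("scene")[200:300,220:420,::-1],None,fx=4,fy=4,interpolation=cv2.INTER_CUBIC))
print(arm.current_t())
```

```text
9.657347172811903
-0.10137220899867536
42.6
```

View pics/s6.png

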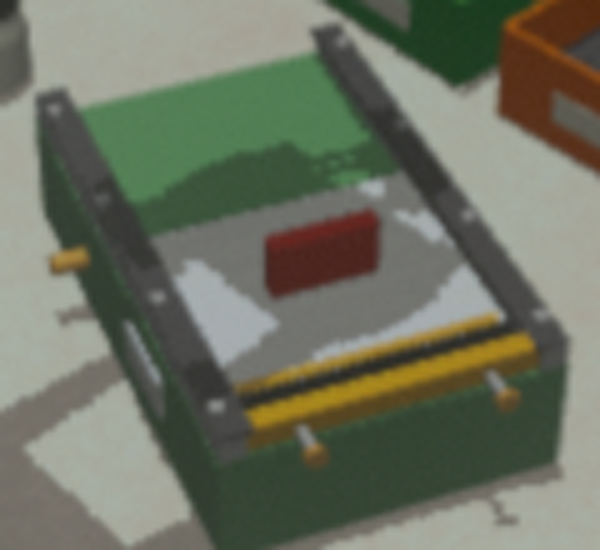

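View pics/a6.png

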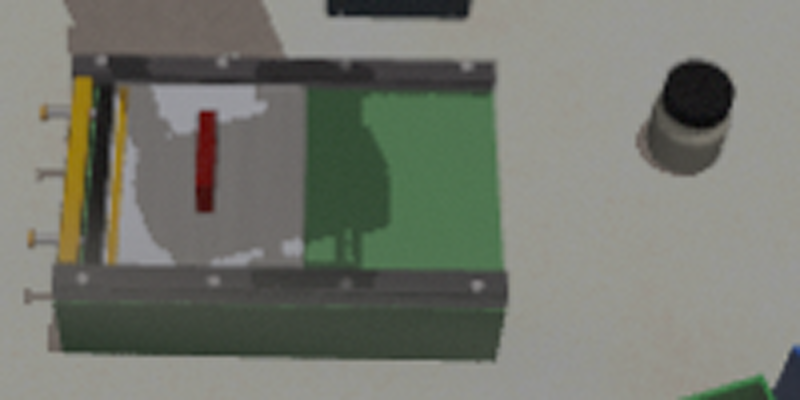

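Both views show the hatch up against the black seal, with the arm clear. Handing in.

```bash
python3 -c "
from rig import arm
arm.sleep(.3);print(arm.current_force(),arm.current_t());arm.sign_off()"
```

```text
[0.21920617 0.95406968 0.70468222] 42.9
the job is handed in; nothing more can be done
```

The valve body is in the nest and let go, and the hatch is closed on the seal. I handed the job in at 42.9 s of the 67 s allowed.

- **Valve:** I picked the aluminium block, not the red look-alike, and lowered it into the nest without any contact force. After letting go, the wrist picture put it within about 1 mm of the nest centre, standing straight. The hatch then slid over it freely.
- **Hatch:** I pushed it by the fin in small steps. Friction alone was about 3.7 N. The force then climbed steadily once the hatch met the seal, and I stopped at about 9.6 N. That leaves roughly 6 N on the seal, well under the 14 N crush limit.
- **Final checks:** After I backed off, the fin force read about 0 N. The side and scene pictures show the hatch still up against the seal. The jar was standing as before in the last picture, and I never reached near it or the clamp plate.

I could not measure the force left on the seal after letting go. I expect about 4 N, because friction of that size is what holds the hatch there. I also took no close-up of the clamp plate at the end. None of the checks failed or disagreed.

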